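# Top board from the spring dispenser onto a carton

## Robot

A 6-joint arm with a two-finger parallel gripper is mounted at the origin on the work surface; the furniture and walls round the work are solid. World frame = base frame: x ahead of the robot, y to its left, z up, the work surface at z = 0. Lengths are in m, angles in degrees, forces in N, time in s.
With the tool pointing down it reaches from about 0.325 to 0.775 m from the base axis. Payload 5.5 kg.
Tool frame: the origin (TCP) lies on the front face of the gripper's body, between the roots of the fingers; the fingertips stand 80 mm ahead of it and the grasp point (between the pads) lies bot.tcp_to_grasp ahead of it (bot.tcp_to_grasp is the distance from the TCP to the grasp point, in m); z points along the fingers, x is the direction in which the jaws open and shut, and the axes are right-handed (so a half turn about z gives the same grasp; the last joint's range is limited). The gripper opens to 88 mm and grips with 3 to 60 N. Pads are 20 mm wide; open, the fingers measure 115 mm over their backs; the gripper's body (75 mm by 178 mm) begins 61 mm behind the grasp point.
Start: joints at [70.777, 5.22, 70.514, -0, 104.267, -3.249], TCP at [0.165, 0.577, 0.303] pointing down, gripper open.
Joint ranges: [-164.24, 164.24], [-49.07, 125.15], [9.68, 141.18], [-86.29, 266.29], [3.28, 154.24], [-151.56, 151.56]. Speed limits (degrees/s): [147.25, 147.25, 172.46, 180, 180, 180].

## Interface

Orientations are given as [roll, pitch, yaw] about the fixed x, y, z axes, in that order (R = Rz(yaw) Ry(pitch) Rx(roll)).
In Python, from cell import bot gives the robot as it stands.
- The arm moves only by the tool send_rows, never from a script. Its argument "plan" is a list of rows, each a list of 7 numbers: the shift along the tool's x, y, z in mm, then the turn, a rotation vector about the tool's x, y, z in degrees, then the opening in per cent of the stroke, from 0 (shut) to 100 (fully open). A call has 1 to 20 rows; each row shifts and turns the pose as measured when the row begins, along the tool's axes as they then stand; what a row does not reach is not made up. A row lasts 1/12 s, in which the tool goes at most 41.7 mm and 7.16 degrees, less where a joint would pass 70% of its speed; a pose out of reach is approached as far as the arm can. A call is refused whole if a number of a shift passes 41.7 or a number of a turn 7.16, either way. A call with a gripper value outside its range is refused whole. The fingers move at their own pace and stop on an object; "force" is the grip in N (left out, the last holds). Time passes only in rows, so rows that do not move let the fingers close. It gives the time, the measured TCP pose, the force and the opening at its end, in the units of the state.
- bot.state(): the state, without advancing time (a new reading comes with each control period).
- bot.grab_frame(name): name is "side" or "top"; returns the picture (480x640x3 uint8, red, green, blue); there is no depth.
- bot.camera_model(name): a dict with "fx", "fy", "cx", "cy" (pixels), "eye" and "rotation" of the camera in the world. Camera axes: x right, y up, looking along -z (the intrinsics and any distortion apply to the point x, -y, -z); pixel columns grow to the right and rows downward; lengths in m; the calibration is good to about 2 mm. A picture is of the moment at which its call begins. camera_model takes no time and is no camera call.
- bot.close_job(): hands the job in, once; it reports no verdict.
The state is a dict: "time_s": time; "q": joint angles; "joint_vel": joint speeds; "joint_efforts": joint torques, N m; "ee_pos": TCP position; "tool_rot": TCP orientation; "wrist_force": force on the tool from outside, world axes, zero at the start; "torque": the same for the moment, N m; "finger_gap": finger opening in m.
Only numpy, scipy, OpenCV 4.12 (cv2) and the standard library are available. Lean on these libraries where they do the work, as an engineer would, in place of code of your own. Each camera call takes 0.05 s, during which the arm holds its last target. There are 200 camera calls.

## Task

Slide the top board out of the spring-loaded dispenser so that the next one lifts into its place, then lay that board squarely on top of the lowest carton (the off-white one), long side along long side, as its cover board. Take only this one board, set it down gently rather than dropping it, and do not shift the cartons.

Things in the scene. Friction and masses are not known exactly. Their poses are not given: they have to be found in the camera images.
- dispenser: Fixed aluminium dispenser (sizes in mm) with four boards in a chamber 114 (x) by 66 (y). Origin: centre of the chamber's underside, on the table; z up; +x is the way the boards come out. Lips along both long sides reach 6 in over the stack, underside z = 70, top 74; between them the top is open, 54 wide, over the full length.
- rear_notch (a point): Middle of the lower edge of the notch in the dispenser's rear wall (x = -63 to -57, z = 58): 46 wide, open upward. Through it a closed fingertip can push the top board's rear edge along the dispenser's +x. A tip below z = 60 jams on the next board.
- slot (a point): Middle of the front wall's top edge (x = 57 to 63, z = 58.5). Only the top board passes over it; those below are held back. Pushing the board takes about 5 to 10 N. When its rear edge is past x = 57 the spring lifts the next board 10, once no finger presses on that.
- tongue_mid (a point): Middle of the top face of the outfeed tongue in front of the slot: 36 wide (y), z = 58.5, at x = 122 of the dispenser. An end stop at x = 181, 5 high, halts the board, whose centre is then at x = 125. A board on the tongue stands out 14 over each side of it.
- pad_1: The top board of the stack: plain plywood, 112 (x) by 64 (y) by 10 (z), about 50 g. Origin: centre of its underside. At the start its underside is at z = 60, its top at z = 70, its x along the dispenser's x.
- pad_2: The next board below, the same in size and look; origin at the centre of its underside.
- lifter (a joint): Height of the dispenser's spring platform (m), upward: about 0 with four boards, 0.010 when one is out and the next is up against the lips, 0.020 after two. The spring presses the stack up with 4 to 7 N.
- small_box_2: The lowest of the three cartons, which takes the board: closed off-white carton, 60 (x) by 110 (y) by 46 (z), flat top at about z = 45 to 46, about 90 g. Origin: centre of its underside. Its long side is its y.
- small_box_3: The highest carton, brown and loose, 65 (x) by 100 (y) by 61 (z); origin at the centre of its underside. A bystander. (A third, brown carton by the edge of the table near the robot is fixed.)

How it is judged (in metres and radians):
On the way:
1. the top board is out of the chamber and the next one has been lifted into its place (x of pad_1 in the frame of dispenser above 0.105 m and value of joint lifter above 0.008 m and z of pad_2 in the frame of dispenser above 0.058 m), for 0.2 s.
At the end, for the whole second after the job is handed in: The former top board lies flat and at rest on the lowest carton, centres within 15 mm, long sides within 0.2 rad; the carton stands flat; the next board is up against the lips (platform 8 to 13 mm up), within 12 mm of its home (horizontal distance between pad_1 and small_box_2 below 0.015 m and angle between the x axis of pad_1 and the y axis of small_box_2, either way round below 0.2 rad and z of pad_1 in the frame of small_box_2 between 0.041 and 0.05 m and angle between each of pad_1, small_box_2's own z axis and vertical below 0.07 rad and linear speed of pad_1 below 0.02 m/s and value of joint lifter between 0.008 and 0.013 m and z of pad_2 in the frame of dispenser above 0.058 m and x of pad_2 in the frame of dispenser below 0.012 m); the robot touches nothing.
It fails at once if a loose carton is shifted by more than 30 mm (distance of any of small_box_2, small_box_3 from where it was at the start of the episode above 0.03 m).
It fails at once if a second board is taken out (value of joint lifter above 0.016 m).
It fails at once if the board is dropped (moves faster than 0.6 m/s, about 18 mm of free fall, while not held) (linear speed of pad_1 above 0.6 m/s and contact force between the fingers and pad_1 below 0.1 N).
It also fails if it takes over 53 s, if anything falls off the work surface, if the arm or the gripper's body presses on something with over 40 N, if the wrist force passes 120 N, or if a joint passes its speed limit or range.

## Working session

There is one attempt and no reset: what is moved stays moved. The work goes in short steps, Python scripts to look and compute and a tool call to move; the robot and the scene stay as the last step left them, time stands still between calls to the robot, and variables do not carry over. Pictures are saved under pics/ and viewed, about 8 in all and at most 12, crops included, and the job is handed in when it is done.

Besides the shell and the picture viewer there is one more tool, called after "Call:" by a JSON object that holds its "name" and its "arguments". send_rows: Moves the arm, as the interface text tells. Its arguments: {"type":"object","properties":{"plan":{"type":"array"},"force":{"type":"number"}},"required":["plan"]}

```bash
mkdir -p pics; ls; python3 - <<'E'
from cell import bot
import cv2
print(bot.state(), bot.tcp_to_grasp)
for n in("top","side"):
    cv2.imwrite(f"pics/{n}0.png",bot.grab_frame(n)[:,:,::-1]); print(n,bot.camera_model(n))
E
```

```text
pics
{'time_s': 0.0, 'q': array([ 7.07791953e+01,  5.26329926e+00,  7.05812394e+01, -1.57187344e-03,
        1.04267734e+02, -3.24545415e+00]), 'joint_vel': array([-0.0445545 ,  0.09071954,  0.05920572,  0.03736585,  0.04985947,
       -0.05029339]), 'joint_efforts': array([ 1.47953469e-04, -4.46446717e+01, -4.06446612e+01,  6.98188506e-02,
        2.93950026e-02, -1.59751762e-04]), 'ee_pos': array([0.16506254, 0.5766974 , 0.30151106]), 'tool_rot': array([-1.79995166e+02,  1.12179337e-01,  7.40242683e+01]), 'wrist_force': array([ 0.02348739, -0.33971204,  0.74181097]), 'torque': array([-0.01000509,  0.04214812, -0.04862533]), 'finger_gap': 0.08838473002167406} 0.0613
top {'fx': 525.1062544148934, 'fy': 525.1062544148934, 'cx': 316.44133518207826, 'cy': 229.7572780120467, 'eye': array([0.113275  , 0.04364081, 1.12447874]), 'rotation': array([ 17.65494037,  -0.30117704, -96.3471249 ])}
side {'fx': 452.8252225245116, 'fy': 452.8252225245116, 'cx': 314.4945040219596, 'cy': 232.84951873609018, 'eye': array([ 0.02283963, -0.57490049,  0.53319906]), 'rotation': array([ 57.97975058,  -1.0284174 , -33.35737266])}
```

View pics/top0.png

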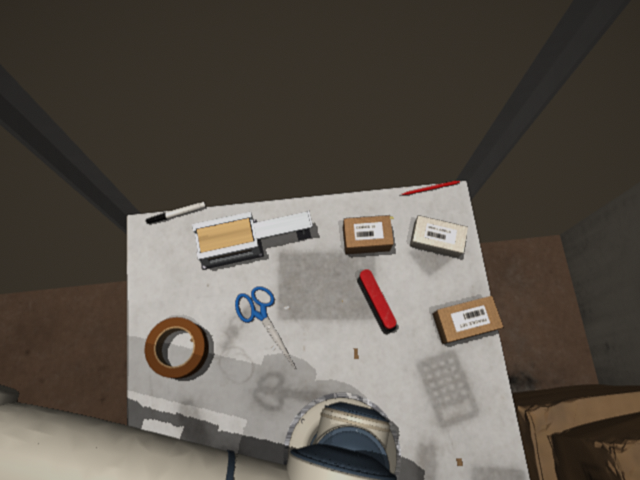

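View pics/side0.png

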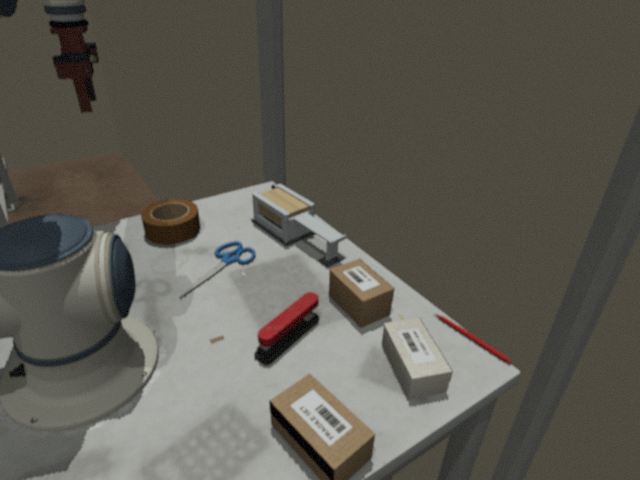

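Top view: the dispenser with its wood board is near (228,238) and the tongue runs right to (311,222). Brown small_box_3 is near (369,234) and the off-white carton near (439,236). The side view shows the same order. Next I'll take the contours.

```bash
cat > h.py <<'E'
from cell import bot
import numpy as np, cv2
from scipy.spatial.transform import Rotation as R
def cam(n):
    m=bot.camera_model(n); return m,R.from_euler('xyz',m['rotation'],degrees=True).as_matrix()
def ray(n,uv,z):
    m,r=cam(n); uv=np.atleast_2d(uv).astype(float)
    d=np.c_[(uv[:,0]-m['cx'])/m['fx'],-(uv[:,1]-m['cy'])/m['fy'],-np.ones(len(uv))]@r.T
    return m['eye']+d*((z-m['eye'][2])/d[:,2])[:,None]
def proj(n,P):
    m,r=cam(n); c=(np.atleast_2d(P)-m['eye'])@r
    return np.c_[m['cx']+m['fx']*c[:,0]/-c[:,2],m['cy']-m['fy']*c[:,1]/-c[:,2]]
def quad(mask):
    cs,_=cv2.findContours(mask.astype(np.uint8),cv2.RETR_EXTERNAL,cv2.CHAIN_APPROX_NONE)
    c=max(cs,key=cv2.contourArea); return cv2.contourArea(c),c[:,0]
E
python3 - <<'E'
from h import *
im=cv2.imread("pics/top0.png"); hsv=cv2.cvtColor(im,cv2.COLOR_BGR2HSV)
for p in [(228,238),(280,226),(205,258),(222,220),(420,220),(460,250),(425,250),(395,240),(350,225),(330,270),(400,260),(257,240)]:
    print(p,hsv[p[1],p[0]])
s=cv2.imread("pics/side0.png")
a=cv2.resize(im[195:285,185:345],None,fx=5,fy=5,interpolation=cv2.INTER_CUBIC)
cv2.imwrite("pics/c1.png",a)
b=cv2.resize(im[195:285,335:495],None,fx=5,fy=5,interpolation=cv2.INTER_CUBIC)
cv2.imwrite("pics/c2.png",b)
E
```

```text
(228, 238) [ 18 116 194]
(280, 226) [ 90   1 209]
(205, 258) [ 0  0 69]
(222, 220) [135   2 213]
(420, 220) [ 19  34 210]
(460, 250) [ 21  32 213]
(425, 250) [18 18 72]
(395, 240) [ 19  11 182]
(350, 225) [ 15 123 162]
(330, 270) [ 16  23 142]
(400, 260) [ 17  12 189]
(257, 240) [90  3 83]
```

View pics/c1.png

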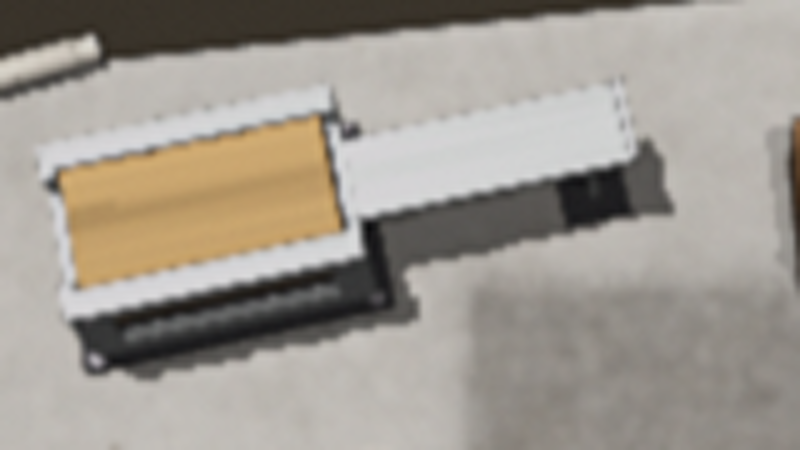

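View pics/c2.png

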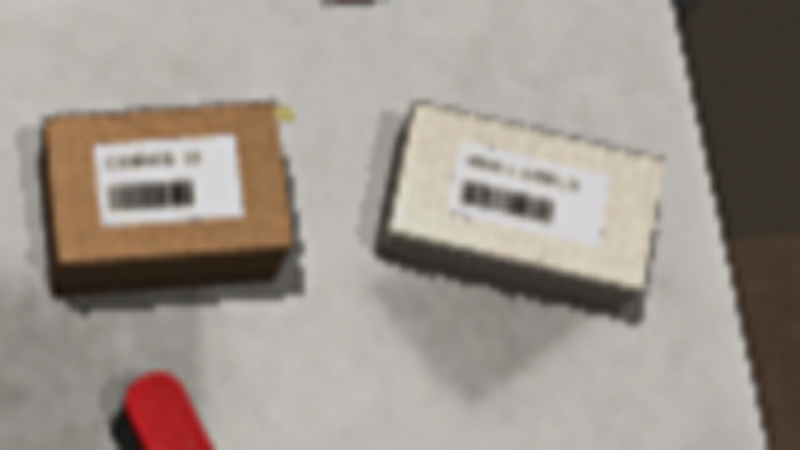

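Crop 1: the wood opening is at crop px (58,170),(322,115),(342,232),(80,288), and the tongue ends near (625,80)-(638,158). Crop 2: the off-white top is at (415,102),(662,155),(643,290),(388,235). I'll cast these onto their height planes and check them against masks.

```bash
python3 - <<'E'
from h import *
np.set_printoptions(precision=4,suppress=True)
im=cv2.imread("pics/top0.png"); hsv=cv2.cvtColor(im,cv2.COLOR_BGR2HSV)
def rect(pts):
    (c,s,a)=cv2.minAreaRect((pts[:,:2]*1000).astype(np.float32)); return np.array(c)/1000,s,a
def crop(q,o): return np.array(q)/5+o-0.4
w=ray("top",crop([(58,170),(322,115),(342,232),(80,288)],(185,195)),.070)
print("wood",w[:,:2],rect(w)); 
t=ray("top",crop([(352,138),(616,82),(628,160),(370,215)],(185,195)),.0585); print("tongue",t[:,:2],rect(t))
c=ray("top",crop([(415,102),(662,155),(643,290),(388,235)],(335,195)),.0455);print("carton",c[:,:2],rect(c))
b=ray("top",crop([(45,118),(275,102),(292,245),(57,262)],(335,195)),.061);print("brown",b[:,:2],rect(b))
# mask checks
M=np.zeros(im.shape[:2],bool)
m=M.copy(); m[205:270,190:262]=cv2.inRange(hsv[205:270,190:262],(10,70,120),(28,255,255))>0
a,cn=quad(m); print("wood mask",a,rect(ray("top",cn,.070)))
# side view check of the carton/board positions
print("side proj", proj("side",np.r_[c,w,t,b]))
s=cv2.imread("pics/side0.png")
for P,col in ((c,(0,0,255)),(w,(255,0,0)),(t,(0,255,0)),(b,(255,0,255))):
    cv2.polylines(s,[np.round(proj("side",P)*8).astype(int)],True,col,1,cv2.LINE_AA,3)
cv2.imwrite("pics/s1.png",cv2.resize(s[170:410,230:470],None,fx=2.5,fy=2.5,interpolation=cv2.INTER_CUBIC))
E
```

```text
wood [[0.4763 0.2525]
 [0.4887 0.1403]
 [0.4361 0.1357]
 [0.4238 0.2456]] (array([0.4562, 0.1935]), (52.9767951965332, 112.9108657836914), 6.285433292388916)
tongue [[0.481  0.1293]
 [0.494  0.0144]
 [0.4583 0.013 ]
 [0.4459 0.1243]] (array([0.4698, 0.0698]), (35.62873840332031, 115.67098999023438), 6.459653377532959)
carton [[ 0.4635 -0.2227]
 [ 0.4278 -0.3251]
 [ 0.3692 -0.3051]
 [ 0.4051 -0.201 ]] (array([ 0.4166, -0.2632]), (110.10049438476562, 62.2395133972168), 70.92948913574219)
brown [[ 0.4685 -0.06  ]
 [ 0.465  -0.1591]
 [ 0.401  -0.1565]
 [ 0.4045 -0.057 ]] (array([ 0.4347, -0.108 ]), (99.9177017211914, 64.15658569335938), 87.95416259765625)
wood mask 1192.5 (array([0.4564, 0.1941]), (52.56167221069336, 111.39268493652344), 6.521426200866699)
side proj [[419.3848 316.2214]
 [453.4299 368.6324]
 [412.1939 377.1162]
 [382.1436 321.8697]
 [277.7963 186.2982]
 [308.6832 204.8418]
 [288.6028 212.0535]
 [258.7983 192.8793]
 [308.368  212.5959]
 [345.5626 235.4571]
 [331.0952 241.0024]
 [295.4661 217.9462]
 [358.8463 256.8645]
 [394.0634 286.6496]
 [362.8703 299.1914]
 [328.9925 267.1057]]
```

View pics/s1.png

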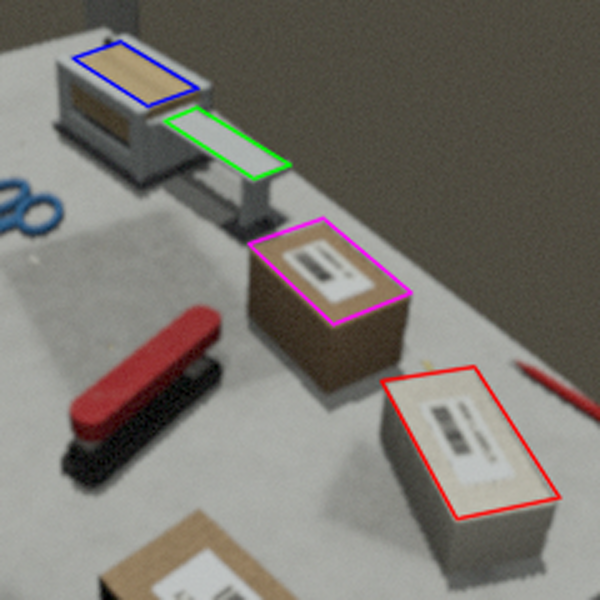

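The masks, the given sizes (113×53 opening, 110×62 carton, 100×64 brown, 36 mm tongue) and the side-view overlay all agree to about 2 mm. That puts the dispenser at (0.4555, 0.194) with yaw -83.6°, and the carton at (0.4166, -0.2632) with its long axis at -109°. First I'll move behind the notch and close the fingers.

Call:
{"name": "send_rows", "arguments": {"plan": [[-21,35.2,9,0,0,0,0],[-21,35.2,9,0,0,0,0],[-21,35.2,9,0,0,0,0],[-21,35.2,9,0,0,0,0],[-21,35.2,9,0,0,0,0],[-21,35.2,9,0,0,0,0],[-21,35.2,9,0,0,0,0],[-21,35.2,9,0,0,0,0],[-21,35.2,9,0,0,0,0],[-21,35.2,9,0,0,0,0],[0,0,0,0,0,6.8,0],[0,0,0,0,0,6.8,0],[0,0,0,0,0,6.8,0],[0,0,0,0,0,6.8,0],[0,0,0,0,0,6.8,0],[0,0,0,0,0,6.8,0],[0,0,0,0,0,6.8,0],[0,0,0,0,0,6.8,0],[0,0,0,0,0,6.8,0],[0,0,0,0,0,6.8,0]]}}

```text
time_s: 1.77
ee_pos: [0.4445, 0.2707, 0.1961]
tool_rot: [179.3, 1.1, 3.5]
wrist_force: [0.2, -0.2, 0.3]
finger_gap: 0.0
```

```bash
cat >> h.py <<'E'
O=np.array([.4555,.194]); YD=-83.6
def disp(p):  # world -> dispenser frame, mm
    a=np.radians(YD); d=np.array([np.cos(a),np.sin(a)]); v=np.array(p[:2])-O
    return np.array([v@d,v@[-d[1],d[0]]])*1000
def go(x,y,z,yaw):  # shift to a target in tool axes (mm), turn (deg)
    s=bot.state(); r=R.from_euler('xyz',s['tool_rot'],degrees=True)
    t=R.from_euler('xyz',[180,0,yaw],degrees=True)
    print("t",round(s['time_s'],2),"pos",s['ee_pos'].round(4),"rot",s['tool_rot'].round(2),"F",s['wrist_force'].round(1),"gap",round(s['finger_gap'],4),"disp",disp(s['ee_pos']).round(1))
    print("shift",(r.inv().apply(np.array([x,y,z])-s['ee_pos'])*1000).round(1),"turn",(r.inv()*t).as_rotvec(degrees=True).round(2))
def godisp(x,y,z):
    a=np.radians(YD); p=O+np.array([np.cos(a)*x-np.sin(a)*y,np.sin(a)*x+np.cos(a)*y])/1000
    go(p[0],p[1],z/1000,YD+90)
E
python3 -c "
from h import *
godisp(-85,0,200)"
```

```text
t 1.77 pos [0.4445 0.2707 0.1961] rot [179.27   1.12   3.52] F [ 0.2 -0.2  0.3] gap 0.0 disp [-77.5  -2.3]
shift [ 1.9 -7.6 -4. ] turn [ 0.7   1.14 -2.88]
```

Call:
{"name": "send_rows", "arguments": {"plan": [[2,-7.6,0,0.7,1.1,-2.9,0],[0,0,0,0,0,0,0],[0,0,0,0,0,0,0]]}}

```text
time_s: 2.02
ee_pos: [0.4456, 0.2781, 0.1943]
tool_rot: [179.9, 0.2, 6.0]
wrist_force: [0.4, -0.4, -0.9]
finger_gap: 0.0003
```

```bash
python3 -c "
from h import *
godisp(-85,0,144)"
```

```text
t 2.02 pos [0.4456 0.2781 0.1943] rot [179.93   0.18   5.99] F [ 0.4 -0.4 -0.9] gap 0.0003 disp [-84.7  -0.5]
shift [ 0.6 -0.4 50.3] turn [ 0.07  0.18 -0.41]
```

Call:
{"name": "send_rows", "arguments": {"plan": [[0.3,0,11,0,0.1,-0.2,0],[0.3,0,11,0,0.1,-0.2,0],[0,0,11,0,0,0,0],[0,0,11,0,0,0,0],[0,0,3,0,0,0,0]]}}

```text
time_s: 2.43
ee_pos: [0.4458, 0.2772, 0.1419]
tool_rot: [179.8, 0.1, 6.4]
wrist_force: [-0.7, -0.3, -0.4]
finger_gap: 0.0008
```

```bash
python3 -c "
from h import *
godisp(-85,0,144)
for n in ('top','side'): cv2.imwrite('pics/%s2.png'%n,bot.grab_frame(n)[:,:,::-1])
a=cv2.imread('pics/top2.png')[180:290,160:350]; b=cv2.imread('pics/side2.png')[120:270,220:370]
a=cv2.resize(a,(510,295),interpolation=2);b=cv2.resize(b,(295,295),interpolation=2)
cv2.imwrite('pics/v2.png',np.hstack([a,b[:,:290]]))
godisp(-85,0,144)"
```

```text
t 2.43 pos [0.4458 0.2772 0.1419] rot [1.7984e+02 8.0000e-02 6.3800e+00] F [-0.7 -0.3 -0.4] gap 0.0008 disp [-83.7  -0.4]
shift [ 0.4 -1.3 -2.1] turn [ 0.16  0.08 -0.02]
t 2.53 pos [0.4459 0.2773 0.1431] rot [1.7986e+02 5.0000e-02 6.3800e+00] F [-0.9  0.9 -1. ] gap 0.0005 disp [-83.9  -0.2]
shift [ 0.2 -1.1 -0.9] turn [ 0.14  0.05 -0.02]
```

View pics/v2.png

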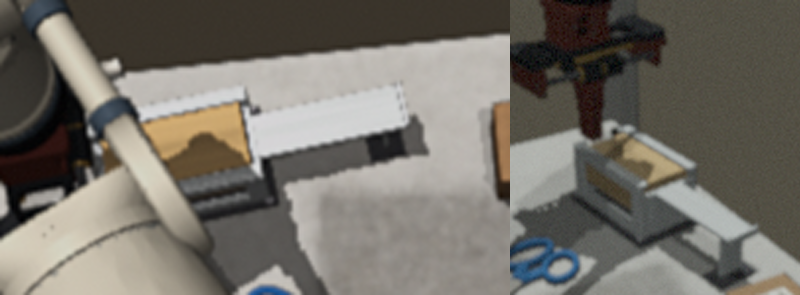

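The fingertip stands centred behind the rear wall (side crop ~(590,135)). I'll push in stages, watching z and the force.

Call:
{"name": "send_rows", "arguments": {"plan": [[0,4,-1.5,0,0,0,0],[0,4,-0.6,0,0,0,0],[0,4,-0.6,0,0,0,0],[0,4,-0.6,0,0,0,0],[0,4,-0.6,0,0,0,0],[0,4,-0.6,0,0,0,0],[0,4,-0.6,0,0,0,0],[0,4,-0.6,0,0,0,0]], "force": 20}}

```text
time_s: 3.2
ee_pos: [0.4483, 0.2503, 0.1489]
tool_rot: [-179.0, 0.0, 6.7]
wrist_force: [0.2, 10.5, -6.7]
finger_gap: 0.0007
```

```bash
python3 -c "
from h import *
godisp(58,0,144.5)"
```

```text
t 3.2 pos [0.4483 0.2503 0.1489] rot [-1.7897e+02  4.0000e-02  6.6500e+00] F [ 0.2 10.5 -6.7] gap 0.0007 disp [-56.7  -0.9]
shift [  0.4 114.8   2.3] turn [-1.03  0.04  0.25]
```

Call:
{"name": "send_rows", "arguments": {"plan": [[0,-4,2,-0.6,0,0,0],[0,-1,2,-0.4,0,0,0],[0,0,0,0,0,0.2,0]]}}

```text
time_s: 3.45
ee_pos: [0.4481, 0.2548, 0.1456]
tool_rot: [180.0, -0.1, 6.4]
wrist_force: [0.4, 0.2, -0.2]
finger_gap: 0.0006
```

```bash
python3 -c "
from h import *
godisp(58,0,144.5)"
```

```text
t 3.45 pos [0.4481 0.2548 0.1456] rot [ 1.80e+02 -6.00e-02  6.38e+00] F [ 0.4  0.2 -0.2] gap 0.0006 disp [-61.2  -0.6]
shift [  0.6 119.2   1.1] turn [ 0.   -0.06 -0.02]
```

Call:
{"name": "send_rows", "arguments": {"plan": [[0,4,0.3,0,0,0,0],[0,4,0,-0.1,0,0,0],[0,4,0,-0.1,0,0,0],[0,4,0,-0.1,0,0,0],[0,4,0,-0.1,0,0,0]]}}

```text
time_s: 3.87
ee_pos: [0.4499, 0.2389, 0.1459]
tool_rot: [-179.7, -0.2, 6.6]
wrist_force: [-0.1, 6.7, -2.4]
finger_gap: 0.0004
```

```bash
python3 -c "
from h import *
godisp(58,0,144.5)"
```

```text
t 3.87 pos [0.4499 0.2389 0.1459] rot [-1.7969e+02 -1.6000e-01  6.6300e+00] F [-0.1  6.7 -2.4] gap 0.0004 disp [-45.3  -0.5]
shift [1.000e-01 1.033e+02 8.000e-01] turn [-0.31 -0.16  0.23]
```

Stable now. I'll continue in bigger batches.

Call:
{"name": "send_rows", "arguments": {"plan": [[0,4,0.5,-0.2,0,0.1,0],[0,4,0.2,-0.2,0,0.1,0],[0,4,0.1,-0.2,0,0,0],[0,4,0.1,-0.2,0,0,0],[0,4,0.1,-0.2,0,0,0],[0,4,0.1,-0.2,0,0,0],[0,4,0.1,-0.2,0,0,0],[0,4,0.1,-0.2,0,0,0]]}}

```text
time_s: 4.53
ee_pos: [0.4528, 0.2124, 0.1458]
tool_rot: [179.9, -0.3, 6.7]
wrist_force: [-0.0, 6.2, -1.3]
finger_gap: 0.0003
```

```bash
python3 -c "
from h import *
godisp(58,0,144.5)"
```

```text
t 4.53 pos [0.4528 0.2124 0.1458] rot [179.9   -0.32   6.73] F [-0.   6.2 -1.3] gap 0.0003 disp [-18.6  -0.7]
shift [ 0.2 76.6  1.4] turn [ 0.1  -0.32  0.33]
```

Call:
{"name": "send_rows", "arguments": {"plan": [[0,4,0.6,-0.1,-0.1,0.1,0],[0,4,0.2,-0.1,-0.1,0.1,0],[0,4,0.1,-0.1,-0.1,0.1,0],[0,4,0.1,-0.1,0,0,0],[0,4,0.1,-0.1,0,0,0],[0,4,0.1,-0.1,0,0,0],[0,4,0.1,-0.1,0,0,0],[0,4,0.1,-0.1,0,0,0],[0,4,0.1,-0.1,0,0,0],[0,4,0.1,-0.1,0,0,0],[0,4,0.1,-0.1,0,0,0],[0,4,0.1,-0.1,0,0,0]]}}

```text
time_s: 5.53
ee_pos: [0.4578, 0.17, 0.1458]
tool_rot: [-179.8, -0.3, 6.8]
wrist_force: [0.0, 6.6, -0.5]
finger_gap: 0.0
```

```bash
python3 -c "
from h import *
godisp(58,0,144.5)"
```

```text
t 5.53 pos [0.4578 0.17   0.1458] rot [-179.82   -0.27    6.77] F [ 0.   6.6 -0.5] gap 0.0 disp [24.1 -0.4]
shift [ 0.2 33.9  1.2] turn [-0.18 -0.27  0.37]
```

Call:
{"name": "send_rows", "arguments": {"plan": [[0,4,0.3,-0.2,-0.1,0.1,0],[0,4,0.1,-0.2,-0.1,0.1,0],[0,4,0.1,-0.1,-0.1,0.1,0],[0,4,0.1,-0.1,0,0,0],[0,4,0.1,-0.1,0,0,0],[0,4,0.1,-0.1,0,0,0],[0,4,0.1,-0.1,0,0,0]]}}

```text
time_s: 6.12
ee_pos: [0.4609, 0.145, 0.146]
tool_rot: [-179.9, -0.1, 6.6]
wrist_force: [-0.4, 3.1, 4.1]
finger_gap: 0.0009
```

```bash
python3 -c "
from h import *
godisp(58,0,144.5)"
```

```text
t 6.12 pos [0.4609 0.145  0.146 ] rot [-1.7991e+02 -1.4000e-01  6.6300e+00] F [-0.4  3.1  4.1] gap 0.0009 disp [49.3 -0.1]
shift [0.  8.7 1.5] turn [-0.09 -0.14  0.23]
```

The next board now presses up on the tip (Fz +4), so the rear edge is past the front wall. A few mm more, then lift.

Call:
{"name": "send_rows", "arguments": {"plan": [[0,4,0.2,-0.1,0,0,0],[0,4,0.2,-0.1,0,0,0],[0,2,0.2,-0.1,0,0,0],[0,-3,0,0,0,0,0],[0,-2,-4,0,0,0,0],[0,0,-15,0,0,0,0],[0,0,-20,0,0,0,0],[0,0,-20,0,0,0,0],[0,0,-10,0,0,0,0]]}}

```text
time_s: 6.87
ee_pos: [0.4602, 0.1367, 0.2161]
tool_rot: [179.6, 0.2, 6.5]
wrist_force: [0.1, 0.3, 0.7]
finger_gap: 0.0005
```

```bash
python3 -c "
from h import *
godisp(125,0,210)
for n in ('top','side'): cv2.imwrite('pics/%s3.png'%n,bot.grab_frame(n)[:,:,::-1])
a=cv2.imread('pics/top3.png')[180:290,160:350]; b=cv2.imread('pics/side3.png')[120:270,220:370]
a=cv2.resize(a,(510,295),interpolation=2);b=cv2.resize(b,(295,295),interpolation=2)
cv2.imwrite('pics/v3.png',np.hstack([a,b[:,:290]]))
"
```

```text
t 6.87 pos [0.4602 0.1367 0.2161] rot [179.62   0.18   6.46] F [0.1 0.3 0.7] gap 0.0005 disp [57.4 -1.7]
shift [ 1.7 67.5  6.6] turn [0.38 0.18 0.06]
```

View pics/v3.png

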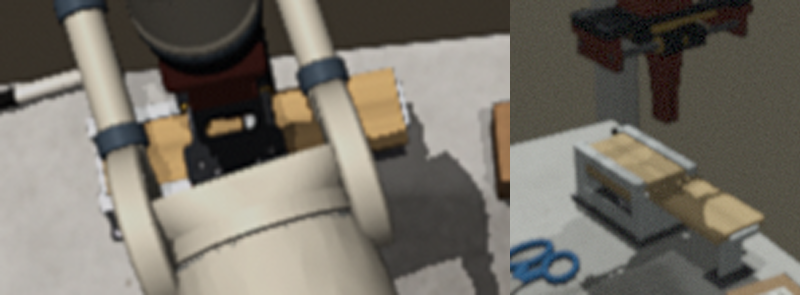

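The board lies on the tongue and the next board fills the dispenser under the lips. I'll cast the board's corners: top crop (393,70), side crop (763,212) and (718,240).

```bash
python3 -c "
from h import *
t=ray('top',[(160+393/2.684,180+70/2.684)],.0685)
s=ray('side',[((763-510)/1.967+220,120+212/1.967),((718-510)/1.967+220,120+238/1.967),((690-510)/1.967+220,120+178/1.967)],.0685)
for p in (*t,*s): print(p.round(4),disp(p).round(1))
im=cv2.imread('pics/top3.png'); hsv=cv2.cvtColor(im,cv2.COLOR_BGR2HSV)
m=cv2.inRange(hsv,(10,70,120),(28,255,255)); m[:,:258]=0; m[:,318:]=0;m[:200]=0;m[245:]=0
a,c=quad(m); P=ray('top',c,.0685); D=np.array([disp(p) for p in P]); print(a,np.percentile(D[:,0],[97,99,100]),D[:,1].max())
"
```

```text
[0.5019 0.0164 0.0685] [181.7  26.3]
[0.5063 0.0216 0.0685] [177.   31.2]
[0.4406 0.006  0.0685] [185.2 -35.8]
[0.4818 0.1186 0.0685] [77.9 17.8]
369.5 [179.8208316  180.00251082 180.32379213] 30.084510430551216
```

The front edge is near x=180, so the board's centre is about 124, at the stop. I'll move above it, open the gripper and go down.

Call:
{"name": "send_rows", "arguments": {"plan": [[1,13.4,0,0.2,0.1,0,100],[0.7,13.4,0,0.2,0,0,100],[0,13.4,0,0,0,0,100],[0,13.4,0,0,0,0,100],[0,13,0,0,0,0,100],[0,0,0,0,0,0,100],[0,0,0,0,0,0,100],[0,0,0,0,0,0,100]]}}

```text
time_s: 7.63
ee_pos: [0.4678, 0.0675, 0.2056]
tool_rot: [179.9, 0.7, 6.4]
wrist_force: [-0.6, -0.3, 0.3]
finger_gap: 0.0503
```

```bash
python3 -c "
from h import *
godisp(124,-0.5,135)"
```

```text
t 7.63 pos [0.4678 0.0675 0.2056] rot [179.91   0.74   6.43] F [-0.6 -0.3  0.3] gap 0.0503 disp [127.1  -1.9]
shift [ 2.3 -3.2 70.6] turn [0.09 0.74 0.03]
```

Call:
{"name": "send_rows", "arguments": {"plan": [[1.2,-1.6,-0.8,0,0.4,0,100],[1,-1.6,-0.8,0,0.3,0,100],[0,0,-0.8,0,0,0,100],[0,0,-0.8,0,0,0,100],[0,0,-0.8,0,0,0,100],[0,0,-0.8,0,0,0,100],[0,0,6,0,0,0,100],[0,0,10,0,0,0,100],[0,0,10,0,0,0,100]]}}

```text
time_s: 8.38
ee_pos: [0.4704, 0.0743, 0.1849]
tool_rot: [179.9, -0.3, 6.7]
wrist_force: [-0.5, 0.1, -0.0]
finger_gap: 0.0881
```

```bash
python3 -c "
from h import *
godisp(124,-0.5,135)"
```

```text
t 8.38 pos [0.4704 0.0743 0.1849] rot [179.94  -0.27   6.67] F [-0.5  0.1 -0. ] gap 0.0881 disp [120.6   1.4]
shift [-2.2  3.3 49.9] turn [ 0.06 -0.27  0.27]
```

Call:
{"name": "send_rows", "arguments": {"plan": [[-1,1.5,10,0,-0.1,0.1,100],[-0.5,1,10,0,-0.1,0.1,100],[0,0,10,0,0,0,100],[0,0,10,0,0,0,100],[0,0,5,0,0,0,100]]}}

```text
time_s: 8.8
ee_pos: [0.4673, 0.0708, 0.131]
tool_rot: [179.9, 0.3, 6.4]
wrist_force: [1.1, -0.3, 0.3]
finger_gap: 0.088
```

```bash
python3 -c "
from h import *
godisp(124,-0.5,135)"
```

```text
t 8.8 pos [0.4673 0.0708 0.131 ] rot [179.95   0.29   6.41] F [ 1.1 -0.3  0.3] gap 0.088 disp [123.7  -2. ]
shift [ 1.5  0.3 -4. ] turn [0.05 0.29 0.01]
```

Call:
{"name": "send_rows", "arguments": {"plan": [[1.5,0,-4,0,0.3,0,100],[0,0,-0.6,0,0,0,50],[0,0,-0.6,0,0,0,40],[0,0,-0.6,0,0,0,40],[0,0,-0.6,0,0,0,40],[0,0,-0.6,0,0,0,40],[0,0,-0.6,0,0,0,40],[0,0,-0.6,0,0,0,40]], "force": 20}}

```text
time_s: 9.47
ee_pos: [0.4692, 0.0711, 0.1398]
tool_rot: [179.9, -0.0, 6.4]
wrist_force: [-0.2, -0.5, -1.2]
finger_gap: 0.0639
```

```bash
python3 -c "
from h import *
godisp(124,-0.5,135)"
```

```text
t 9.47 pos [0.4692 0.0711 0.1398] rot [ 1.7995e+02 -5.0000e-02  6.4100e+00] F [-0.2 -0.5 -1.2] gap 0.0639 disp [ 1.237e+02 -1.000e-01]
shift [-0.4  0.3  4.8] turn [ 0.05 -0.05  0.01]
```

The gap of 63.9 mm matches the board, but the tips sit high (~z 60). I'll regrip about 4 mm lower.

Call:
{"name": "send_rows", "arguments": {"plan": [[0,0,0,0,0,0,85],[0,0,0,0,0,0,85],[0,0,0,0,0,0,85],[0,0,2,0,0,0,85],[0,0,0,0,0,0,85],[0,0,0,0,0,0,85]]}}

```text
time_s: 9.97
ee_pos: [0.4695, 0.0711, 0.1384]
tool_rot: [179.9, -0.1, 6.4]
wrist_force: [0.1, 0.1, -0.3]
finger_gap: 0.0751
```

```bash
python3 -c "
from h import *
godisp(124,-0.5,135)"
```

```text
t 9.97 pos [0.4695 0.0711 0.1384] rot [ 1.7995e+02 -1.3000e-01  6.4100e+00] F [ 0.1  0.1 -0.3] gap 0.0751 disp [123.7   0.2]
shift [-0.7  0.3  3.4] turn [ 0.05 -0.13  0.01]
```

Call:
{"name": "send_rows", "arguments": {"plan": [[-0.5,0,3,0,0,0,85],[0,0,0,0,0,0,40],[0,0,0,0,0,0,40],[0,0,0,0,0,0,40],[0,0,0,0,0,0,40],[0,0,0,0,0,0,40]]}}

```text
time_s: 10.47
ee_pos: [0.4689, 0.071, 0.1348]
tool_rot: [179.9, -0.1, 6.4]
wrist_force: [-0.5, 0.4, -0.6]
finger_gap: 0.0635
```

```bash
python3 -c "
from h import *
godisp(124,-0.5,135)"
```

```text
t 10.47 pos [0.4689 0.071  0.1348] rot [ 1.7995e+02 -1.1000e-01  6.4100e+00] F [-0.5  0.4 -0.6] gap 0.0635 disp [123.7  -0.4]
shift [-0.1  0.3 -0.2] turn [ 0.05 -0.11  0.01]
```

Gripped with the tips ~4 mm below the underside. Lifting.

Call:
{"name": "send_rows", "arguments": {"plan": [[0,0,-3,0,0,0,40],[0,0,-5,0,0,0,40],[0,0,-7,0,0,0,40],[0,0,-8,0,0,0,40],[0,0,-8,0,0,0,40],[0,0,-8,0,0,0,40],[0,0,-8,0,0,0,40],[0,0,-6,0,0,0,40],[0,0,-3,0,0,0,40]], "force": 25}}

```text
time_s: 11.22
ee_pos: [0.4687, 0.0711, 0.1974]
tool_rot: [179.9, -0.2, 6.4]
wrist_force: [-0.7, 0.1, -0.8]
finger_gap: 0.0639
```

```bash
python3 -c "
from h import *
go(.4166,-.2632,.195,-19.1)
cv2.imwrite('pics/side4.png',bot.grab_frame('side')[:,:,::-1])
b=cv2.imread('pics/side4.png')[130:330,220:420]
cv2.imwrite('pics/v4.png',cv2.resize(b,(600,600),interpolation=2))
"
```

```text
t 11.22 pos [0.4687 0.0711 0.1974] rot [ 1.7995e+02 -1.5000e-01  6.4100e+00] F [-0.7  0.1 -0.8] gap 0.0639 disp [123.6  -0.5]
shift [-89.2 326.4   2.4] turn [ 2.000e-02 -1.600e-01  2.551e+01]
```

View pics/v4.png

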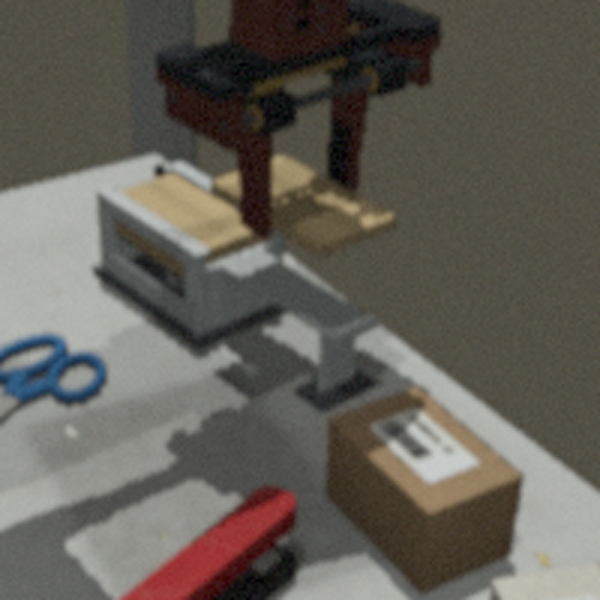

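The board is held level between the fingers near its middle: front corners at (395,218) and (330,252). Next, carry it over to the carton.

Call:
{"name": "send_rows", "arguments": {"plan": [[-3,10,0,0,0,0,40],[-5,18,0,0,0,0,40],[-6.6,24,0,0,0,0,40],[-6.6,24,0,0,0,0,40],[-6.6,24,0,0,0,0,40],[-6.6,24,0,0,0,0,40],[-6.6,24,0,0,0,0,40],[-6.6,24,0,0,0,0,40],[-6.6,24,0,0,0,0,40],[-6.6,24,0,0,0,0,40],[-6.6,24,0,0,0,0,40],[-6.6,24,0,0,0,0,40],[-6,22,0,0,0,0,40],[-4,14,0,0,0,3,40],[-2,8,0,0,0,5,40],[0,0,0,0,0,5,40],[0,0,0,0,0,5,40],[0,0,0,0,0,4,40],[0,0,0,0,0,2,40],[0,0,0,0,0,0,40]]}}

```text
time_s: 12.93
ee_pos: [0.4029, -0.2738, 0.1874]
tool_rot: [179.9, 0.8, -18.9]
wrist_force: [0.2, 0.1, -1.2]
finger_gap: 0.0637
```

```bash
python3 -c "
from h import *
go(.4166,-.2632,.195,-19.1)
"
```

```text
t 12.93 pos [ 0.4029 -0.2738  0.1874] rot [179.9    0.82 -18.93] F [ 0.2  0.1 -1.2] gap 0.0637 disp [ 459.1 -104.4]
shift [  9.4 -14.5  -7.8] turn [0.1  0.82 0.17]
```

Call:
{"name": "send_rows", "arguments": {"plan": [[3,-5,0,0,0.3,0,40],[3,-5,0,0,0.3,0,40],[3,-5,0,0,0.2,0,40],[0,0,0,0,0,0,40],[0,0,0,0,0,0,40]]}}

```text
time_s: 13.35
ee_pos: [0.4165, -0.2617, 0.1859]
tool_rot: [179.9, 0.1, -18.7]
wrist_force: [-0.2, -0.7, -0.2]
finger_gap: 0.0636
```

```bash
python3 -c "
from h import *
go(.4166,-.2632,.13,-19.1)
for n in ('top','side'): cv2.imwrite('pics/%s5.png'%n,bot.grab_frame(n)[:,:,::-1])
a=cv2.imread('pics/top5.png')[170:290,370:510]; b=cv2.imread('pics/side5.png')[240:420,340:500]
a=cv2.resize(a,None,fx=2.9,fy=2.9,interpolation=2);b=cv2.resize(b,None,fx=2.4,fy=2.4,interpolation=2)
h=max(a.shape[0],b.shape[0]); a=cv2.copyMakeBorder(a,0,h-a.shape[0],0,0,0); b=cv2.copyMakeBorder(b,0,h-b.shape[0],0,0,0)
cv2.imwrite('pics/v5.png',np.hstack([a,b]));print(a.shape,b.shape)
"
```

```text
t 13.35 pos [ 0.4165 -0.2617  0.1859] rot [ 1.7994e+02  6.0000e-02 -1.8710e+01] F [-0.2 -0.7 -0.2] gap 0.0636 disp [448.5 -89.6]
shift [ 0.6  1.3 55.9] turn [0.06 0.06 0.39]
(432, 406, 3) (432, 384, 3)
```

View pics/v5.png

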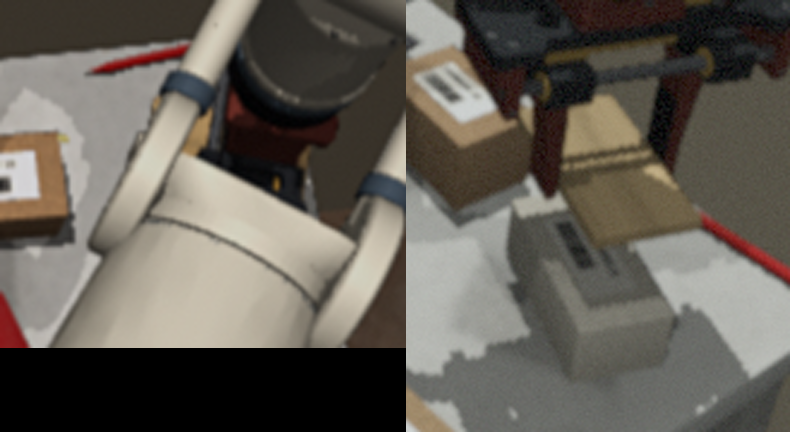

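In the side crop the board hangs level over the carton, with lower front corners at (598,243) and (703,230). I'll check where they lie relative to the carton.

```bash
python3 -c "
from h import *
s=bot.state(); z=s['ee_pos'][2]-.0763
P=ray('side',[((598-406)/2.4+340,240+243/2.4),((703-406)/2.4+340,240+230/2.4)],z)
a=np.radians(-109.1);l=np.array([np.cos(a),np.sin(a)]);n=np.array([-l[1],l[0]]);C=np.array([.4166,-.2632])
for p in P: print(p.round(4),'long',((p[:2]-C)@l*1000).round(1),'short',((p[:2]-C)@n*1000).round(1))
e=s['ee_pos'][:2]-C;print('tcp',e@l*1000,e@n*1000)
go(.4166,-.2632,.13,-19.1)
"
```

```text
[ 0.3726 -0.3037  0.1097] long 52.7 short -28.4
[ 0.428  -0.3274  0.1097] long 56.9 short 31.8
tcp -1.1807210136285284 -0.634514519050516
t 13.45 pos [ 0.4164 -0.2619  0.186 ] rot [ 1.7993e+02  5.0000e-02 -1.8740e+01] F [ 1.3 -0.2 -1.2] gap 0.0636 disp [448.7 -89.7]
shift [ 0.7  1.1 56. ] turn [0.07 0.05 0.36]
```

Centred within about 2 mm. Lowering.

Call:
{"name": "send_rows", "arguments": {"plan": [[0.5,1,5,0,0,0.2,40],[0,0,8,0,0,0.1,40],[0,0,8,0,0,0,40],[0,0,8,0,0,0,40],[0,0,8,0,0,0,40],[0,0,7,0,0,0,40],[0,0,4,0,0,0,40],[0,0,2,0,0,0,40]]}}

```text
time_s: 14.12
ee_pos: [0.4158, -0.2631, 0.1296]
tool_rot: [179.9, 0.2, -19.1]
wrist_force: [0.3, 0.8, -0.2]
finger_gap: 0.064
```

```bash
python3 -c "
from h import *
go(.4166,-.2632,.122,-19.1)
"
```

```text
t 14.12 pos [ 0.4158 -0.2631  0.1296] rot [ 1.7995e+02  1.6000e-01 -1.9060e+01] F [ 0.3  0.8 -0.2] gap 0.064 disp [449.8 -90.4]
shift [ 0.9 -0.2  7.6] turn [0.05 0.16 0.04]
```

Call:
{"name": "send_rows", "arguments": {"plan": [[0.8,0,1.5,0,0.1,0,40],[0,0,1.5,0,0,0,40],[0,0,1,0,0,0,40]]}}

```text
time_s: 14.37
ee_pos: [0.4164, -0.2633, 0.1246]
tool_rot: [180.0, 0.1, -19.1]
wrist_force: [-1.6, -0.4, -1.3]
finger_gap: 0.0636
```

```bash
python3 -c "
from h import *
go(.4166,-.2632,.122,-19.1)
"
```

```text
t 14.37 pos [ 0.4164 -0.2633  0.1246] rot [ 1.7996e+02  1.0000e-01 -1.9060e+01] F [-1.6 -0.4 -1.3] gap 0.0636 disp [450.1 -89.8]
shift [ 0.2 -0.1  2.6] turn [0.04 0.1  0.04]
```

Call:
{"name": "send_rows", "arguments": {"plan": [[0,0,1,0,0,0,40],[0,0,0.5,0,0,0,40]]}}

```text
time_s: 14.53
ee_pos: [0.4167, -0.2634, 0.1234]
tool_rot: [179.9, 0.0, -19.1]
wrist_force: [-0.0, -0.8, -1.4]
finger_gap: 0.0638
```

```bash
python3 -c "
from h import *
go(.4166,-.2632,.122,-19.1)
"
```

```text
t 14.53 pos [ 0.4167 -0.2634  0.1234] rot [ 1.7995e+02  5.0000e-02 -1.9060e+01] F [-0.  -0.8 -1.4] gap 0.0638 disp [450.3 -89.6]
shift [-0.1 -0.2  1.4] turn [0.05 0.05 0.04]
```

Call:
{"name": "send_rows", "arguments": {"plan": [[0,0,1,0,0,0,40],[0,0,1,0,0,0,40]]}}

```text
time_s: 14.7
ee_pos: [0.4169, -0.2636, 0.122]
tool_rot: [179.9, -0.0, -19.1]
wrist_force: [-0.9, -0.4, -0.7]
finger_gap: 0.0638
```

```bash
python3 -c "
from h import *
go(.4166,-.2632,.122,-19.1)
"
```

```text
t 14.7 pos [ 0.4169 -0.2636  0.122 ] rot [ 1.7993e+02 -2.0000e-02 -1.9060e+01] F [-0.9 -0.4 -0.7] gap 0.0638 disp [450.5 -89.3]
shift [-0.5 -0.3 -0. ] turn [ 0.07 -0.02  0.04]
```

Call:
{"name": "send_rows", "arguments": {"plan": [[0,0,1,0,0,0,40],[0,0,1,0,0,0,40]]}}

```text
time_s: 14.87
ee_pos: [0.4171, -0.2637, 0.1212]
tool_rot: [179.9, -0.1, -19.1]
wrist_force: [-4.4, 3.0, 10.1]
finger_gap: 0.0635
```

```bash
python3 -c "
from h import *
go(.4166,-.2632,.122,-19.1)
"
```

```text
t 14.87 pos [ 0.4171 -0.2637  0.1212] rot [ 1.7991e+02 -6.0000e-02 -1.9060e+01] F [-4.4  3.  10.1] gap 0.0635 disp [450.6 -89.2]
shift [-0.6 -0.3 -0.8] turn [ 0.09 -0.06  0.04]
```

Contact at z = 0.1212 (Fz +10 N), as predicted. I'll ease up slightly, open, and lift straight off.

Call:
{"name": "send_rows", "arguments": {"plan": [[0,0,-0.3,0,0,0,100],[0,0,0,0,0,0,100],[0,0,0,0,0,0,100],[0,0,0,0,0,0,100],[0,0,0,0,0,0,100],[0,0,0,0,0,0,100]]}}

```text
time_s: 15.37
ee_pos: [0.4174, -0.264, 0.1221]
tool_rot: [179.9, -0.2, -19.1]
wrist_force: [-0.5, -0.2, -1.3]
finger_gap: 0.0877
```

```bash
python3 -c "
from h import *
go(.4166,-.2632,.122,-19.1)
"
```

```text
t 15.37 pos [ 0.4174 -0.264   0.1221] rot [ 1.7988e+02 -1.7000e-01 -1.9060e+01] F [-0.5 -0.2 -1.3] gap 0.0877 disp [450.9 -88.9]
shift [-1.  -0.5  0.1] turn [ 0.12 -0.17  0.04]
```

Call:
{"name": "send_rows", "arguments": {"plan": [[0,0,-4,0,0,0,100],[0,0,-8,0,0,0,100],[0,0,-15,0,0,0,100],[0,0,-20,0,0,0,100],[0,0,-25,0,0,0,100],[0,0,-25,0,0,0,100],[0,0,-25,0,0,0,100],[0,0,-20,0,0,0,100],[0,-15,-5,0,0,0,100],[0,-30,0,0,0,0,100],[0,-30,0,0,0,0,100],[0,-30,0,0,0,0,100],[0,-30,0,0,0,0,100],[0,-30,0,0,0,0,100],[0,-30,0,0,0,0,100],[0,-20,0,0,0,0,100],[0,-10,0,0,0,0,100],[0,0,0,0,0,0,100],[0,0,0,0,0,0,100],[0,0,0,0,0,0,100]]}}

```text
time_s: 17.03
ee_pos: [0.4923, -0.043, 0.2901]
tool_rot: [179.9, -0.8, -19.3]
wrist_force: [0.5, 0.4, 0.6]
finger_gap: 0.0876
```

```bash
python3 -c "
from h import *
go(.4166,-.2632,.122,-19.1)
for n in ('top','side'): cv2.imwrite('pics/%s6.png'%n,bot.grab_frame(n)[:,:,::-1])
a=cv2.imread('pics/top6.png')[180:300,185:485]; b=cv2.imread('pics/side6.png')[170:410,240:480]
a=cv2.resize(a,(500,200),interpolation=2);b=cv2.resize(b,(300,300),interpolation=2)
t=cv2.imread('pics/top6.png')[200:270,390:480]; t=cv2.resize(t,(500,389),interpolation=2)
L=np.vstack([a,t]); b=cv2.copyMakeBorder(b,0,L.shape[0]-300,0,0,0); cv2.imwrite('pics/v6.png',np.hstack([L,b]))
"
```

```text
t 17.03 pos [ 0.4923 -0.043   0.2901] rot [179.85  -0.85 -19.3 ] F [0.5 0.4 0.6] gap 0.0876 disp [239.7  10.1]
shift [ -1.1 232.4 168.7] turn [ 0.15 -0.85 -0.2 ]
```

View pics/v6.png

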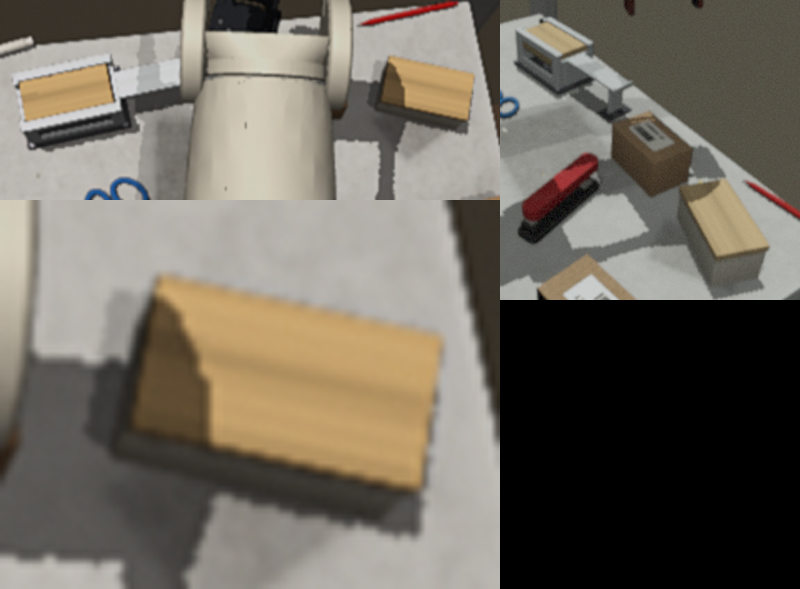

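The board covers the carton squarely, with corners in the enlarged crop at (160,275),(440,338),(420,490),(132,430). The next board fills the dispenser. One numeric check, then I hand in.

```bash
python3 -c "
from h import *
P=ray('top',np.array([(160,75),(440,138),(420,290),(132,230)])/5.556+[390,200],.056)
print(P.round(4),cv2.minAreaRect((P[:,:2]*1000).astype(np.float32)))
im=cv2.imread('pics/top6.png'); hsv=cv2.cvtColor(im,cv2.COLOR_BGR2HSV)
m=np.zeros(im.shape[:2],bool); m[205:270,190:262]=cv2.inRange(hsv[205:270,190:262],(10,70,120),(28,255,255))>0
a,c=quad(m); print('pad2',a,cv2.minAreaRect((ray('top',c,.070)[:,:2]*1000).astype(np.float32)))
b=cv2.imread('pics/side0.png').astype(int)-cv2.imread('pics/side6.png'); print('brown diff px',(np.abs(b[255:320,330:380]).max(2)>40).mean())
print(bot.close_job())
"
```

```text
[[ 0.4632 -0.2233  0.056 ]
 [ 0.426  -0.3265  0.056 ]
 [ 0.367  -0.3069  0.056 ]
 [ 0.4024 -0.202   0.056 ]] ((414.51019287109375, -264.88360595703125), (110.68367004394531, 64.42279052734375), 70.71572875976562)
pad2 1190.0 ((456.2730407714844, 194.9453125), (52.54681396484375, 111.48992919921875), 6.635959148406982)
brown diff px 0.3726153846153846
the job is handed in; nothing more can be done
None
```

The board is lying on the off-white carton, and I handed the job in at about 17 s of the 53 s allowed. The hand-in reports no verdict, so the results below are my own last checks.

I pushed the top board out through the rear notch with the closed fingertip, at about 6–10 N. I then lifted it off the tongue, turned it about 25° and lowered it until it touched the carton (about 10 N). Finally I released it and backed the arm clear.

**Two corrections on the way:**
- The fingertip rode up early in the push, so I backed off and lowered it.
- My first grip on the board was too high, so I regripped about 5 mm lower.

**Last checks:**
- **Board on the carton:** its centre is at (0.4145, -0.2649), and I had measured the carton at (0.4166, -0.2632) at the start. That is about 3 mm apart, with the long sides within about 0.3°. The measured size, 111 × 64 mm, fits the board at z = 56 mm. I did not measure the carton again under the board.
- **Next board:** it is in the same place as the first board was, within about 1 mm, and in the pictures it fills the chamber under the lips.
- **Gripper:** open, about 0.17 m above the placing height, and the wrist force reads about zero.
- **Brown carton (disagreed):** a rough comparison of the first and last side pictures showed 37 % of the pixels around it changed. In the last picture it looks to be in the same place, and neither the fingers nor the board went near it. I think the change is the arm's shadow, but I did not measure its position again.

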